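# Change over the batteries on the workshop charger

## Robot

A 6-joint arm with a two-finger parallel gripper is mounted at the origin on the work surface. World frame = base frame: x ahead of the robot, y to its left, z up, the work surface at z = 0. Lengths are in m, angles in degrees, forces in N, time in s.
With the tool pointing down it reaches from about 0.3 to 0.75 m from the base axis. Payload 8.5 kg.
Tool frame: the origin (TCP) lies midway between the tips of the shut fingers; the grasp point (between the pads) lies 19 mm behind it; z points along the fingers, y is the line along which they close (so a half turn about z gives the same grasp; the last joint's range is limited). The gripper opens to 85 mm and grips with 20 to 120 N. Pads are 22 mm wide; open, the fingers measure 114 mm over their backs; the gripper's body (76 mm by 85 mm) begins 54 mm behind the grasp point. The pads swing forward as they close: fully open they stand 13 mm farther back than shut.
Start: joints at [-76.106, 21.807, 74.336, -0, 83.858, -12.336], TCP at [0.243, -0.493, 0.231] pointing down, gripper open.
Joint ranges: [-178.18, 178.18], [-50.72, 133.34], [12.68, 142.11], [-81.47, 261.47], [9.98, 163.14], [-165.26, 165.26]. Speed limits (degrees/s): [136.94, 136.94, 180, 180, 180, 180].

## Interface

Orientations are given as a 3x3 rotation matrix whose columns are the frame's x, y, z axes.
In Python, from rig import observe, optics, order, spotter gives the robot as it stands.
- The arm moves only by the tool move_arm, never from a script. Its argument "series" is text: rows parted by semicolons, each of 5 numbers parted by spaces: the shift along the tool's x, y, z in cm, then the turn about the tool's z in degrees, then the opening, from -1 (shut) to 1 (fully open). A call has 1 to 8 rows; each row is the pose to reach, as a shift and turn from the pose commanded when the call began, along the tool's axes at that moment; what a row does not reach only later rows make up. A row lasts 1/8 s, in which the tool goes at most 62.5 mm and 10.7 degrees, less where a joint would pass 70% of its speed; a pose out of reach is approached as far as the arm can. A call with a gripper value outside its range is refused whole. The fingers move at their own pace and stop on an object; "force" is the grip in N (left out, the last holds). Time passes only in rows, so rows that repeat a pose let the fingers close. It gives the time, the measured TCP pose, the force, the opening and the grip force at its end, in the units of the state.
- observe(): the state, without advancing time (a new reading comes with each control period).
- optics.get_image(name): name is "scene" or "side" or "wrist"; returns a dict with "pixels" (420x560x3 uint8, blue, green, red), "camera_matrix" (3x3 intrinsics, pixels), "rvec" (rotation vector, rad) and "tvec" (3), from world to camera coordinates, as OpenCV has them. Camera axes: x right, y down, z forward; pixel columns grow to the right and rows downward; lengths in m; the calibration is good to about 2 mm. A picture is of the moment at which its call begins. There is no depth.
- order.close_job(): hands the job in; it is judged then, once.
Trained networks look in the newest picture that a camera, given by its name, has taken for a name from the list of things; names that differ only in an ending like _2 or _b are one class to them, and where a whole thing is asked for, a point or a joint stands for the part that bears it (a point fixed in the world has none). Each returns a list of dicts, best first, with "score" (0 to 1); they miss things now and then, are a little off and sometimes report something else, mostly with a low value. They report only what shows in the picture. A call takes as long as a camera call. They do not tell look-alikes from the thing itself.
- spotter.find_in(thing, camera): "point" ([x, y, z] in m, in world coordinates, good to about 4 mm: the middle of the surface that is visible of it).
- spotter.cut_out(thing, camera): "pixels" (420x560 bool, what is visible of it).
- spotter.mark_of(thing, camera): "point" ([x, y, z] in m, in world coordinates, good to about 4 mm: a listed point, or the origin of a listed thing).
The state is a dict: "time_s": time; "q": joint angles; "qvel": joint speeds; "joint_efforts": joint torques, N m; "position": TCP position; "tool_rot": TCP orientation; "ft_force": force on the tool from outside, world axes, zero at the start; "wrist_torque": the same for the moment, N m; "grip_width": finger opening in m; "gripper_force": force on a finger pad.
Only numpy, scipy, OpenCV 4.12 (cv2) and the standard library are available. Lean on these libraries where they do the work, as an engineer would, in place of code of your own. Each camera call takes 0.05 s, during which the arm holds its last target. There are 200 camera calls.

## Task

The tall battery pack on the sloping bench charger is fully charged: slide it up the slope off the shoe and set it down in the empty plywood tray, contact side down as it sat on the charger. Then put the slim flat pack from the bench on charge: slide it down the same shoe, fully home, until the detent catches, and let go. Do not drop either pack, and leave the tools and the other things on the bench where they are.

Things in the scene. Friction and masses are not known exactly. Their poses are not given: they have to be found in the camera images.
- charger: Dark wedge-shaped charger screwed to the bench: 174 deep (x), 120 wide (y; 152 over low screw ears), 30 mm high in front, 100 at the back. Origin: centre of its underside. x points from its low front to its high back; the front faces the robot within 0.3 rad. Its top is a plane deck rising 25 degrees to the back, low friction (about 0.25): a loose pack slides down it, but not past the detent.
- shoe (a point): Seat of the shoe on the deck's centre line, 24 mm in front of and 54.5 mm above the charger's origin. x points up the slope, z square out of the deck (leaning 25 degrees to the front), y across. A pack is home when its body frame lies on this one. An end stop 12 mm high at the lower end is met 1 mm past home. A pack gets on or off only by sliding along x with its foot flat on the deck.
- rails (a point): Top end of the shoe's two straight rails, on the deck at shoe x = +10 mm, axes as the shoe's. They run down the slope to x = -46 and overhang the pack's foot: 51 mm between their walls, lips 7.5 to 12 mm above the deck with 38 mm between them, 65 mm over the outside. Above this point they flare out and up, ending at shoe x = +31 mm.
- mouth (a point): Point on the plain deck above the shoe, at shoe x = +82 mm, axes as the shoe's. With its origin here or higher a pack is clear of the rails: it can be lifted off square to the deck, or laid on the deck square to it and then slid down into the shoe. The deck ends at shoe x = +107 mm.
- detent (a joint): Sprung steel roller standing 4 mm out of the deck at shoe x = -9.5 mm. 0 = out, 0.006 = fully in (m); 5.5 N to start, 9.5 N at 4 mm. A pack's nose meets it when its origin is at about shoe x = +44 mm and rides over it; in the last 8 mm the roller rises into the notch under the foot and holds the pack. 5 to 10 N pushes a pack home, 12 to 16 N pulls it off; no button to press.
- full_pack: Tall dark battery pack, on the shoe at the start; 0.28 to 0.52 kg. Body 102 long (x -50 to +52), 56 wide (y), from 14 to 64 mm above its underside. Origin: middle of the underside of its foot. -x is the end that goes first onto the shoe, x its rear (grey button plate), z away from the contact side. Grip its flat 56 mm sides, fingertips at least 14 mm above the deck to clear the rails.
- flat_pack: Slim pack (the flat one), like the tall one but 44 mm high, 0.17 to 0.31 kg; origin and axes the same. Under both: a neck 32 mm wide and, from 0 to 6 mm, a foot 46 wide, 90 long (x -45 to +45), notched across from x = -18 to -1 mm. It lies contact side down on the bench left or right of the charger, its leading end (-x) to the robot's side within 0.7 rad.
- tray: Empty plywood tray fixed on the bench on the other side of the charger, 230 (x) x 180 (y) x 50 mm high outside, walls and floor 9 mm thick (212 x 162 mm inside). Origin: centre of its underside.
- tray_in (a point): Centre of the tray's inner floor, 9 mm above the bench; axes as the tray's.
- drill: cordless drill without battery lying on its side, about 235 x 195 x 64 mm, at the right edge. Bystander: leave it alone.
- tape_measure: pocket tape measure standing on edge, 70 x 34 x 63 mm, beyond the charger to the left. Bystander: leave it alone.
- pliers: pliers lying open, 185 mm long, 14 mm high, beyond the charger to the right. Bystander: leave it alone.
- screwdriver: screwdriver, 200 mm long, lying crosswise between the robot and the charger. Bystander: leave it alone.
- hammer: hammer lying at the left, 280 mm long. Bystander: leave it alone.
- glue: closed glue bottle standing, 58 mm across, 170 mm tall, beyond the charger to the left. Bystander: leave it alone.
- screw_box: small open wooden box of screws, 140 x 100 x 45 mm, at the left near the vise. Bystander: leave it alone.
Mind the look-alikes: they are no part of the job. What is shaped like the full_pack but green is not meant. What is shaped like the flat_pack but green is not meant.

How it is judged (in metres and radians):
On the way, in this order (a step that is already met when the one before it is completed fails the run):
1. the tall pack has been slid off the shoe, clear of it ((x of full_pack in the frame of shoe above 0.075 m or distance between full_pack and shoe above 0.12 m)), for 0.1 s.
2. the slim pack sits fully home on the shoe and the detent has sprung up (x of flat_pack in the frame of shoe between -0.003 and 0.003 m and y of flat_pack in the frame of shoe between -0.003 and 0.003 m and z of flat_pack in the frame of shoe between -0.002 and 0.003 m and angle between the z axis of flat_pack and the z axis of shoe, either way round below 0.06 rad and angle between the x axis of flat_pack and the x axis of shoe, either way round below 0.06 rad and value of joint detent below 0.0015 m), for 0.2 s.
At the end, for the whole second after the job is handed in: Slim pack home on the shoe (3 mm along, across and off the deck, 0.06 rad), detent roller sprung out (under 1.5 mm in). Tall pack flat on the tray floor, contact side down (0.08 rad), its middle within 100 x 80 mm of the tray centre. Both released, at rest (all of step 2 and x of full_pack in the frame of tray_in between -0.1 and 0.1 m and y of full_pack in the frame of tray_in between -0.08 and 0.08 m and z of full_pack in the frame of tray_in between -0.003 and 0.005 m and angle between full_pack's own z axis and vertical below 0.08 rad and linear speed of each of full_pack, flat_pack below 0.02 m/s); the robot touches nothing.
It fails at once if the tall pack is dropped (falls free of the fingers faster than 0.7 m/s, some 25 mm) (contact force between the fingers and full_pack below 0.2 N and linear speed of full_pack above 0.7 m/s).
It fails at once if the slim pack is dropped (falls free of the fingers faster than 0.7 m/s, some 25 mm) (contact force between the fingers and flat_pack below 0.2 N and linear speed of flat_pack above 0.7 m/s).
It fails at once if a tool or other thing on the bench is pushed aside by more than 30 mm (distance of any of drill, tape_measure, pliers, screwdriver, hammer, glue, screw_box from where it was at the start of the episode above 0.03 m).
It also fails if it takes over 54 s, if anything falls off the work surface, if the arm or the gripper's body presses on something with over 40 N, if the wrist force passes 120 N, or if a joint passes its speed limit or range.

## Working session

There is one attempt and no reset: what is moved stays moved. The work goes in short steps, Python scripts to look and compute and a tool call to move; the robot and the scene stay as the last step left them, time stands still between calls to the robot, and variables do not carry over. Pictures are saved under pics/ and viewed, at most 10 in all, crops included, and the job is handed in when it is done.

Besides the shell and the picture viewer there is one more tool, called after ">>>" as name(argument=value, ...) on one line, values as JSON. move_arm: Moves the arm, as the interface text tells. Its arguments: {"type":"object","properties":{"series":{"type":"string"},"force":{"type":"number"}},"required":["series"]}

```bash
ls; mkdir -p pics
cat > h.py <<'E'
import numpy as np, cv2
from rig import observe, optics, order, spotter
def P(im):
    R=cv2.Rodrigues(np.array(im["rvec"],float))[0]; t=np.array(im["tvec"],float).reshape(3)
    return np.array(im["camera_matrix"],float),R,t
def proj(im,X):
    K,R,t=P(im); return cv2.projectPoints(np.array(X,float).reshape(-1,3),cv2.Rodrigues(R)[0],t,K,None)[0].reshape(-1,2)
def ray(im,uv,z):
    K,R,t=P(im); d=R.T@np.linalg.inv(K)@np.array([uv[0],uv[1],1.]); c=-R.T@t
    return c+d*(z-c[2])/d[2]
def tri(im1,uv1,im2,uv2):
    M=[]
    for im in(im1,im2):
        K,R,t=P(im); M.append(K@np.c_[R,t])
    X=cv2.triangulatePoints(M[0],M[1],np.array(uv1,float).reshape(2,1),np.array(uv2,float).reshape(2,1)).ravel(); return X[:3]/X[3]
E
python3 - <<'E'
from h import *
np.set_printoptions(precision=4,suppress=True)
ims={c:optics.get_image(c) for c in("scene","side")}
cv2.imwrite("pics/scene.png",ims["scene"]["pixels"]);cv2.imwrite("pics/side.png",ims["side"]["pixels"])
for th in["charger","shoe","rails","mouth","full_pack","flat_pack","tray","tray_in"]:
  for c in("scene","side"):
    try:
      for r in spotter.mark_of(th,c): print(th,c,round(r["score"],2),np.array(r["point"]),proj(ims[c],r["point"]).round())
    except Exception as e: print(th,c,e)
E
```

```text
pics
charger scene 0.95 [ 0.6073 -0.0212  0.0008] [[276. 236.]]
charger side 0.84 [ 0.6127 -0.0199 -0.0032] [[311. 226.]]
shoe scene 0.77 [ 0.589  -0.0163  0.0582] [[278. 221.]]
shoe side 0.9 [ 0.5878 -0.0136  0.0569] [[305. 216.]]
shoe side 0.67 [ 0.5973 -0.0184  0.0619] [[308. 215.]]
rails scene 0.61 [ 0.6584 -0.0328  0.0898] [[269. 236.]]
rails scene 0.56 [ 0.5919 -0.019   0.0572] [[277. 222.]]
rails scene 0.36 [ 0.4067  0.0175 -0.0022] [[298. 185.]]
rails side 0.94 [ 0.5986 -0.0199  0.0593] [[309. 215.]]
mouth scene 0.8 [ 0.6583 -0.0309  0.0874] [[269. 236.]]
mouth side 0.67 [ 0.6584 -0.0349  0.0913] [[326. 203.]]
mouth side 0.49 [ 0.5829 -0.0177  0.0539] [[305. 218.]]
full_pack scene 0.74 [0.5203 0.169  0.0307] [[343. 215.]]
full_pack scene 0.67 [ 0.5848 -0.0143  0.0535] [[279. 221.]]
full_pack side 0.96 [ 0.5831 -0.0186  0.0555] [[305. 218.]]
full_pack side 0.83 [0.5269 0.1679 0.024 ] [[259. 201.]]
flat_pack scene 0.8 [0.3161 0.2469 0.0007] [[371. 171.]]
flat_pack scene 0.64 [0.466  0.3295 0.0004] [[395. 212.]]
flat_pack side 0.63 [0.3198 0.2448 0.0011] [[199. 220.]]
tray scene 0.65 [ 0.4816 -0.3007 -0.0001] [[195. 191.]]
tray_in scene 0.64 [ 0.4781 -0.3074  0.0108] [[193. 188.]]
tray_in scene 0.54 [ 0.404   0.017  -0.0022] [[298. 184.]]
```

View pics/scene.png

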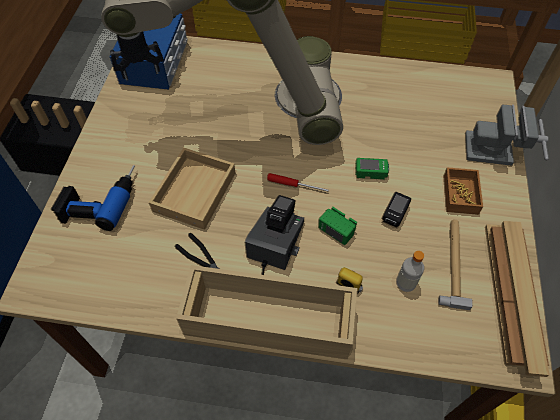

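View pics/side.png

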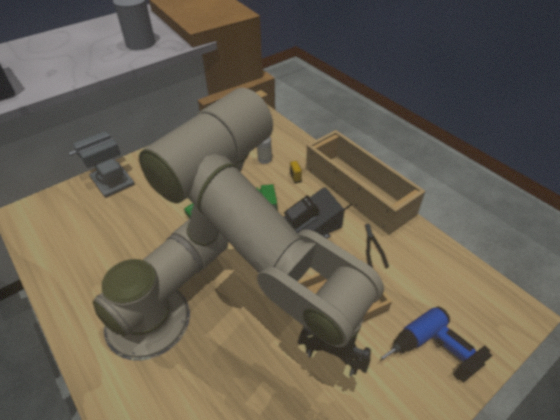

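The scene view shows these packs:
- **Dark tall pack:** on the charger at (280,212).
- **Green tall look-alike:** at (338,225).
- **Green flat look-alike:** at (372,168).
- **Dark flat pack:** at (397,208).
- **Square plywood tray:** at (195,187). The long planter at (268,312) isn't the tray.

I choose the dark tall pack on the charger and the dark flat pack at (397,208), and will check both in a close crop.

Run:
```python
from h import *
np.set_printoptions(precision=4,suppress=True)
im=cv2.imread("pics/scene.png")[150:280,235:425]
cv2.imwrite("pics/crop.png",cv2.resize(im,None,fx=4,fy=4,interpolation=cv2.INTER_CUBIC))
s=observe(); print(s["time_s"],s["position"],s["tool_rot"],s["grip_width"])
w=optics.get_image("wrist"); K,R,t=P(w); print(K, "cam pos",-R.T@t, "axes",R)
T=np.array(s["tool_rot"]); print("cam in tool",T.T@(-R.T@t-np.array(s["position"])), R@T)
```

```text
0.9 [ 0.2431 -0.4933  0.2313] [[ 0.897  0.442  0.   ]
 [ 0.442 -0.897  0.   ]
 [ 0.    -0.    -1.   ]] 0.08556436872601136
[[371.5844   0.     281.8458]
 [  0.     371.5844 209.0282]
 [  0.       0.       1.    ]] cam pos [ 0.3055 -0.4626  0.374 ] axes [[ 0.4431 -0.8965  0.0005]
 [-0.8624 -0.4261  0.2734]
 [-0.2449 -0.1216 -0.9619]]
cam in tool [ 0.0696  0.     -0.1427] [[ 0.0013  1.     -0.0005]
 [-0.9619  0.0011 -0.2734]
 [-0.2734  0.0008  0.9619]]
```

View pics/crop.png

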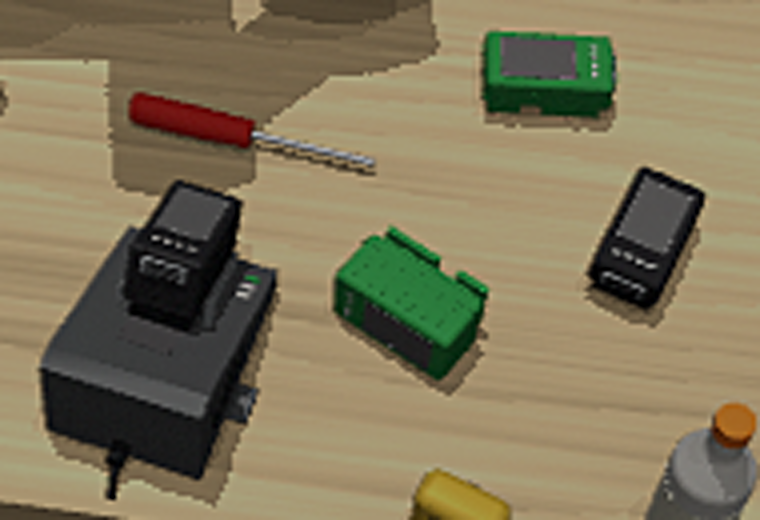

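The crop confirms it: the dark tall pack sits on the charger at crop (185,245) and the dark slim pack lies at (650,235), rear end away from the robot. The green ones are at (410,300) and (550,70). I'll move to an overview.

>>> move_arm(series="3.3 -2.5 -0.6 -10 1; 6.6 -5.1 -1.3 -20 1; 9.9 -7.6 -1.9 -30 1; 13.2 -10.2 -2.6 -40 1; 16.5 -12.7 -3.2 -50 1; 19.8 -15.2 -3.8 -60 1; 23.1 -17.8 -4.5 -70 1; 26.4 -20.3 -5.1 -80 1")

```text
time_s: 1.95
position: [0.3906, -0.1933, 0.2827]
tool_rot: [[-0.285, 0.959, 0.0], [0.959, 0.285, -0.0], [-0.0, 0.0, -1.0]]
ft_force: [-0.0, -0.4, 0.6]
grip_width: 0.0853
gripper_force: 0.0
```

>>> move_arm(series="3 2.8 -0.6 -10 1; 6 5.6 -1.2 -20 1; 9 8.4 -1.8 -30 1; 12 11.2 -2.5 -40 1; 15 14 -3.1 -50 1; 18 17 -3.7 -60 1; 18 17 -3.7 -60 1")

```text
time_s: 2.82
position: [0.5038, 0.0277, 0.3194]
tool_rot: [[-0.972, 0.234, 0.001], [0.234, 0.972, 0.0], [-0.001, 0.0, -1.0]]
ft_force: [-1.1, -0.6, -0.5]
grip_width: 0.0855
gripper_force: 0.0
```

```bash
cat >> h.py <<'E'
import pickle
def shot(tag,names):
    w=optics.get_image("wrist"); s=observe(); cv2.imwrite(f"pics/{tag}.png",w["pixels"]); pickle.dump((w,s),open(tag+".pkl","wb"))
    print(s["time_s"],np.array(s["position"]),np.degrees(np.arctan2(s["tool_rot"][1][0],s["tool_rot"][0][0])),np.array(s["q"]))
    for th in names:
        for r in spotter.mark_of(th,"wrist"): print(th,round(r["score"],2),np.array(r["point"]),proj(w,r["point"]).round(1))
    return w
np.set_printoptions(precision=4,suppress=True)
E
python3 - <<'E'
from h import *
shot("w1",["charger","shoe","mouth","full_pack","flat_pack","tray_in","tray"])
E
```

```text
2.875 [0.5033 0.0265 0.3192] 166.30315108985556 [-10.4597  14.2385  71.0825  -0.0089  94.6911 -86.7636]
mouth 0.8 [ 0.6604 -0.0288  0.0877] [[265.4 316.8]]
full_pack 0.91 [0.5213 0.1766 0.0248] [[409. 149.]]
full_pack 0.71 [ 0.5825 -0.0167  0.0504] [[260.6 240.6]]
flat_pack 0.63 [ 0.466   0.3264 -0.0035] [[521.   70.5]]
tray_in 0.71 [ 0.4833 -0.3031  0.0069] [[ 24.8 206.2]]
tray 0.6 [ 0.4824 -0.3079 -0.0026] [[ 26.  204.5]]
```

View pics/w1.png

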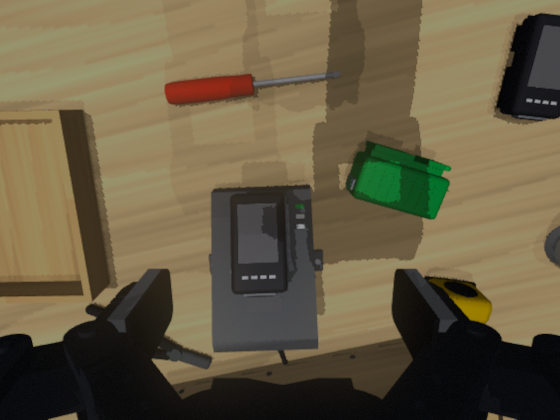

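The wrist view shows the charger with top corners near (215,188), (310,186), (318,347) and (214,349), and the tall pack's top at about (231–288, 193–294). The tray is on the left with its right rim at x≈80–105, and the slim dark pack is at the top right (530,65). Next I'll fit the charger pose and take a second view from lower down over the charger.

```bash
cat >> h.py <<'E'
from scipy.optimize import least_squares
def fit(obs,x0):
    "obs: list of (im, local pts Nx3, uv Nx2); pose x,y,z,yaw"
    def res(p):
        c,s=np.cos(p[3]),np.sin(p[3]); R=np.array([[c,-s,0],[s,c,0],[0,0,1]])
        return np.concatenate([(proj(im,np.array(L)@R.T+p[:3])-np.array(uv)).ravel() for im,L,uv in obs])
    r=least_squares(res,x0); return r.x,r.fun.reshape(-1,2)
E
python3 - <<'E'
from h import *
w,s=pickle.load(open("w1.pkl","rb"))
L=[[-.087,.06,.03],[-.087,-.06,.03],[.087,.06,.10],[.087,-.06,.10]]
uv=[[310,186],[214,188],[318,347],[214,349]]
p,e=fit([(w,L,uv)],[.607,-.02,0,-.24]); print("charger",p,np.degrees(p[3])); print(e)
im=w["pixels"]; cv2.imwrite("pics/w1c.png",cv2.resize(im[170:365,180:350],None,fx=3.5,fy=3,interpolation=cv2.INTER_CUBIC))
E
```

```text
charger [ 0.6116 -0.0197 -0.0075 -0.2048] -11.733468915316578
[[ 1.7812 -0.0117]
 [-1.3186  0.8549]
 [-0.3992 -0.7166]
 [-0.046  -0.088 ]]
```

>>> move_arm(series="-2 -1.5 2 0 1; -4 -3 4 0 1; -6 -4.5 6 0 1; -6 -5 7 0 1; -6 -5 7 0 1")

```text
time_s: 3.85
position: [0.5488, -0.0371, 0.249]
tool_rot: [[-0.971, 0.239, -0.001], [0.239, 0.971, 0.001], [0.001, 0.0, -1.0]]
ft_force: [-0.4, 0.0, -0.1]
grip_width: 0.0855
gripper_force: 0.0
```

Run:
```python
from h import *
shot("w2",["charger","shoe","mouth","full_pack"])
```

```text
3.9 [ 0.5491 -0.0368  0.2498] 166.21659755945217 [-16.1717  21.1203  72.3055   0.0082  86.5595 -92.3888]
mouth 0.59 [ 0.6609 -0.031   0.0909] [[317.5 305.5]]
mouth 0.54 [0.4069 0.0194 0.0002] [[303.9  14.1]]
full_pack 0.78 [0.5198 0.1745 0.0283] [[494.4  93.2]]
full_pack 0.69 [0.4091 0.0205 0.0021] [[305.7  15.8]]
full_pack 0.57 [ 0.5797 -0.0151  0.0528] [[312.  206.7]]
```

View pics/w2.png

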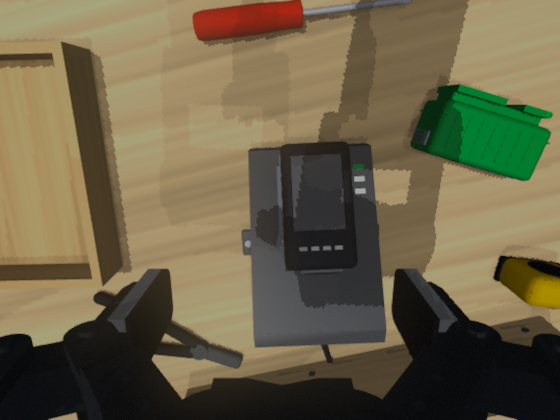

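This view shows charger top corners at (248,149), (371,145), (255,346) and (384,341), and pack top corners at about (281,144), (350,142), (286,271) and (356,268). I'll fit both views together.

Run:
```python
from h import *
w1,_=pickle.load(open("w1.pkl","rb"));w2,_=pickle.load(open("w2.pkl","rb"))
L=[[-.087,.06,.03],[-.087,-.06,.03],[.087,.06,.10],[.087,-.06,.10]]
c,s=np.cos(np.radians(25)),np.sin(np.radians(25))
sh=lambda x,y,z:[-.024+x*c-z*s,y,.0545+x*s+z*c]
T=[sh(-.05,.028,.064),sh(-.05,-.028,.064),sh(.052,.028,.064),sh(.052,-.028,.064)]
u1=[[310,186],[214,188],[318,347],[214,349]];u2=[[371,145],[248,149],[384,341],[255,346]]
t1=[[282,193],[231,193],[288,293],[232,294]];t2=[[350,142],[281,144],[356,268],[286,271]]
for n,o in(("charger",[(w1,L,u1),(w2,L,u2)]),("pack",[(w1,T,t1),(w2,T,t2)]),("all",[(w1,L,u1),(w2,L,u2),(w1,T,t1),(w2,T,t2)]),("w2",[(w2,L,u2),(w2,T,t2)])):
    p,e=fit(o,[.607,-.02,0,-.24]); print(n,p,np.degrees(p[3]),e.round(1).tolist())
    R=cv2.Rodrigues(np.array([0,0,p[3]]))[0]; print(" shoe",R@np.array([-.024,0,.0545])+p[:3])
```

```text
charger [ 0.6128 -0.0204 -0.0074 -0.2   ] -11.457463562653219 [[1.1, 0.9], [-1.9, 2.2], [-0.4, 0.1], [0.0, 1.1], [0.1, -1.2], [1.3, -0.4], [-0.3, -0.6], [-0.1, -1.2]]
 shoe [ 0.5893 -0.0156  0.0471]
pack [ 0.6129 -0.0211 -0.0067 -0.2028] -11.61976013960763 [[2.4, -0.7], [-0.3, 0.9], [-0.6, -0.7], [-0.6, -0.1], [-0.8, -0.0], [-0.3, 0.5], [1.4, 0.3], [-1.0, -0.3]]
 shoe [ 0.5894 -0.0163  0.0478]
all [ 0.613  -0.0207 -0.0073 -0.1996] -11.435903341094464 [[0.8, 1.0], [-2.2, 2.4], [-0.6, 0.3], [-0.2, 1.4], [-0.2, -1.0], [1.0, -0.1], [-0.6, -0.4], [-0.4, -0.9], [2.4, -0.9], [-0.1, 0.9], [-0.3, -1.1], [-0.1, -0.3], [-0.9, -0.2], [-0.2, 0.6], [1.7, -0.2], [-0.5, -0.5]]
 shoe [ 0.5895 -0.016   0.0472]
w2 [ 0.613  -0.0208 -0.0067 -0.1997] -11.442404026976996 [[-0.1, -0.9], [0.9, 0.1], [-0.5, 0.1], [-0.5, -0.4], [-0.8, -0.0], [-0.3, 0.7], [1.8, 0.3], [-0.6, -0.1]]
 shoe [ 0.5895 -0.0161  0.0478]
```

```bash
cat >> h.py <<'E'
def go(target,yaw=None,pos=None,rot=None):
    s=observe(); T=np.array(s["tool_rot"]); d=T.T@(np.array(target)-np.array(s["position"]))*100
    y=np.degrees(np.arctan2(T[1,0],T[0,0])); t=0 if yaw is None else -((yaw-y+180)%360-180)
    print("now",np.array(s["position"]),"yaw",y,"w",s["grip_width"],"cm/deg:",d.round(2),round(t,2),"ft",np.array(s["ft_force"]).round(1))
E
python3 - <<'E'
from h import *
w1,_=pickle.load(open("w1.pkl","rb"));w2,_=pickle.load(open("w2.pkl","rb"))
L=[[-.087,.06,.03],[-.087,-.06,.03],[.087,.06,.10],[.087,-.06,.10]]
c,s=np.cos(np.radians(25)),np.sin(np.radians(25))
sh=lambda x,y,z:[-.024+x*c-z*s,y,.0545+x*s+z*c]
T=[sh(-.05,.028,.064),sh(-.05,-.028,.064),sh(.052,.028,.064),sh(.052,-.028,.064)]
u2=[[371,145],[248,149],[384,341],[255,346]];t2=[[350,142],[281,144],[356,268],[286,271]]
def res(p):
    R=cv2.Rodrigues(np.array([0,0,p[2]]))[0]; 
    return (proj(w2,np.array(L+T)@R.T+[p[0],p[1],0])-np.array(u2+t2)).ravel()
r=least_squares(res,[.61,-.02,-.2]); print(r.x,np.degrees(r.x[2]),r.fun.reshape(-1,2).round(1).tolist())
p=r.x; R=cv2.Rodrigues(np.array([0,0,p[2]]))[0]; O=np.array([p[0],p[1],0])
print("shoe",O+R@sh(0,0,0)); g=O+R@np.array([-.040,0,.073]); print("grasp",g)
go(g,180+np.degrees(p[2]))
E
```

```text
[ 0.6109 -0.021  -0.1998] -11.448479862645772 [[0.9, -2.3], [-0.4, -1.3], [0.9, 2.7], [-1.9, 2.2], [-0.0, -1.9], [-1.1, -1.0], [2.8, 1.5], [-1.3, 1.2]]
shoe [ 0.5873 -0.0162  0.0545]
grasp [ 0.5717 -0.013   0.073 ]
now [ 0.5494 -0.0366  0.2502] yaw 166.26327942811602 w 0.08497040276875789 cm/deg: [-1.57  2.82 17.73] -2.29 ft [ 0.3 -0.2  1.4]
```

>>> move_arm(series="-1.6 2.8 3 -2.3 1; -1.6 2.8 7 -2.3 1; -1.6 2.8 11 -2.3 1; -1.6 2.8 14 -2.3 1; -1.6 2.8 16 -2.3 1; -1.6 2.8 17 -2.3 1; -1.6 2.8 17.7 -2.3 1; -1.6 2.8 17.7 -2.3 1")

```text
time_s: 5.1
position: [0.5718, -0.0136, 0.0726]
tool_rot: [[-0.98, 0.199, 0.0], [0.199, 0.98, -0.0], [-0.0, 0.0, -1.0]]
ft_force: [-0.9, -0.3, 0.1]
grip_width: 0.0856
gripper_force: 0.0
```

>>> move_arm(series="0 0 0 0 -1; 0 0 0 0 -1; 0 0 0 0 -1; 0 0 0 0 -1; 0 0 0 0 -1", force=80)

```text
time_s: 5.72
position: [0.572, -0.0138, 0.0732]
tool_rot: [[-0.98, 0.199, 0.001], [0.199, 0.98, -0.0], [-0.001, -0.0, -1.0]]
ft_force: [-0.8, 0.5, 6.8]
grip_width: 0.0552
gripper_force: 85.3
```

Run:
```python
from h import *
go([.5717,-.013,.073],168.55)
shot("w3",[])
```

```text
now [ 0.572  -0.0138  0.0732] yaw 168.53125639256845 w 0.05519092093356188 cm/deg: [0.05 0.07 0.02] -0.02 ft [-0.8  0.5  6.8]
5.775 [ 0.572  -0.0138  0.0732] 168.53167104932027 [-13.2295  33.0113  83.719   -0.003   63.1855 -91.7598]
```

View pics/w3.png

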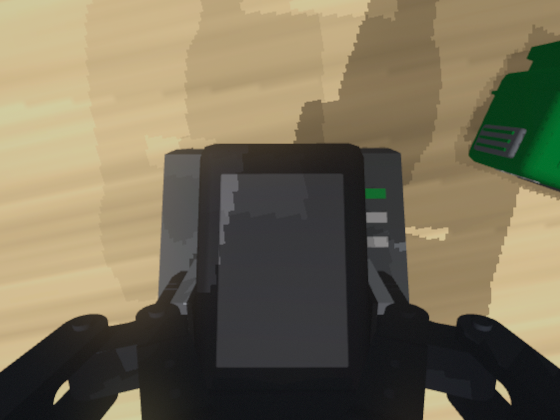

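The grip is centred: width 55.2 mm, hardly any side force. Now I'll slide the pack up the slope.

>>> move_arm(series="-0.54 0 -0.25 0 -1; -1.09 0 -0.51 0 -1; -1.81 0 -0.85 0 -1; -3.17 0 -1.48 0 -1; -4.53 0 -2.11 0 -1; -5.89 0 -2.75 0 -1; -7.25 0 -3.38 0 -1; -7.98 0 -3.72 0 -1")

```text
time_s: 6.78
position: [0.6494, -0.0294, 0.1101]
tool_rot: [[-0.98, 0.199, -0.002], [0.199, 0.98, 0.0], [0.002, 0.0, -1.0]]
ft_force: [-7.5, 0.7, 5.9]
grip_width: 0.0553
gripper_force: 84.9
```

Run:
```python
from h import *
w=shot("w4",["full_pack"]); a,_=pickle.load(open("w3.pkl","rb"))
print(observe()["ft_force"],observe()["wrist_torque"])
cv2.imwrite("pics/w34.png",cv2.resize(np.hstack([a["pixels"],w["pixels"]]),(800,300)))
```

```text
6.825 [ 0.6501 -0.0295  0.1104] 168.53218655681644 [-13.0049  37.4966  67.1425   0.0037  75.4144 -91.538 ]
full_pack 0.69 [ 0.6576 -0.0319  0.0889] [[279.6 271.1]]
[-3.2038  0.3617  6.1284] [0.1235 0.3842 0.0174]
```

View pics/w34.png

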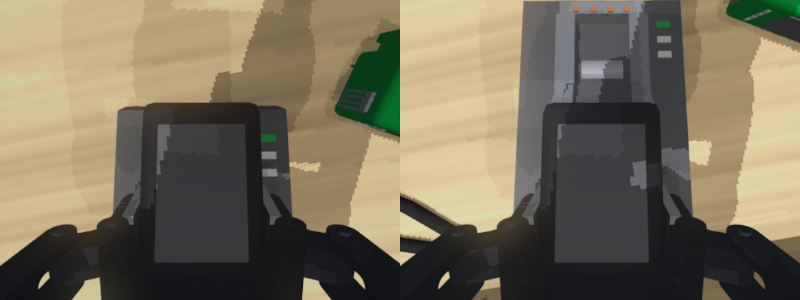

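The pack hasn't slipped in the grip, and it's about 88 mm up the slope, so it's clear of the rails. I'll lift it square to the deck, then straight up.

>>> move_arm(series="0.42 0 -0.9 0 -1; 0.85 0 -1.8 0 -1; 1.7 0 -3.6 0 -1; 2.5 0 -5.4 0 -1; 2.5 0 -8 0 -1; 2.5 0 -10 0 -1; 2.5 0 -10 0 -1")

```text
time_s: 7.75
position: [0.6256, -0.0246, 0.212]
tool_rot: [[-0.98, 0.199, 0.004], [0.199, 0.98, -0.001], [-0.004, -0.0, -1.0]]
ft_force: [-0.1, 0.8, -3.7]
grip_width: 0.0553
gripper_force: 84.9
```

Run:
```python
from h import *
shot("w5",["tray","tray_in"])
for c in("scene","side"):
  for t in("tray","tray_in"):
    for r in spotter.mark_of(t,c): print(c,t,r["score"],r["point"])
im=optics.get_image("scene"); pickle.dump(im,open("s5.pkl","wb"))
for r in spotter.cut_out("tray","scene")[:1]:
    m=r["pixels"].astype(np.uint8); h=cv2.convexHull(max(cv2.findContours(m,0,2)[0],key=len)); print(cv2.approxPolyDP(h,5,True).ravel())
cv2.imwrite("pics/s5.png",cv2.resize(im["pixels"][130:270,130:320],None,fx=4,fy=4,interpolation=cv2.INTER_CUBIC))
```

```text
7.8 [ 0.6252 -0.0245  0.2103] 168.52984453341642 [-13.0719  30.2963  63.5037   0.0003  86.1161 -91.6018]
scene tray 0.65 [0.4816, -0.3007, -0.0001]
scene tray_in 0.64 [0.4781, -0.3074, 0.0108]
scene tray_in 0.54 [0.404, 0.017, -0.0022]
[184 149 234 165 204 228 156 213 149 204]
```

View pics/s5.png

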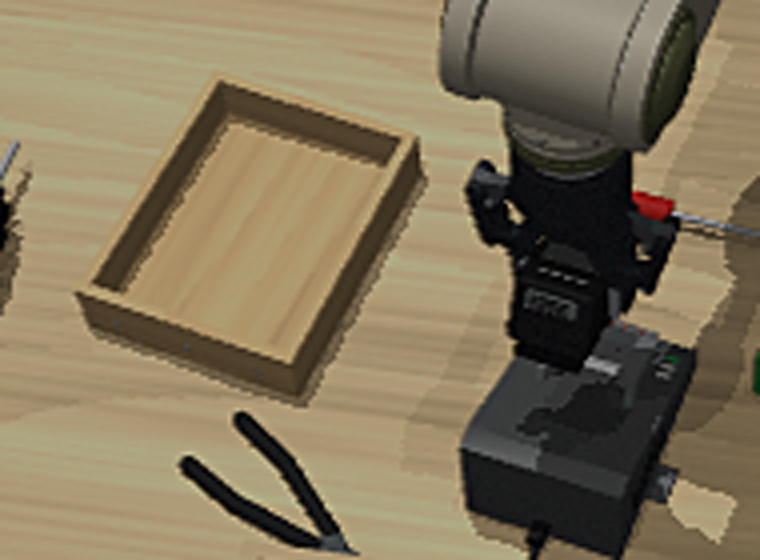

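The tray's rim corners in the crop are (218,78), (418,137), (298,365) and (77,293). The tall pack hangs in the gripper at (560,300), above the charger.

Run:
```python
from h import *
im=pickle.load(open("s5.pkl","rb"))
q=[ray(im,(130+u/4,130+v/4),.05) for u,v in((218,78),(418,137),(298,365),(77,293))]
q=np.array(q); print(q, q.mean(0)); d=q[2]-q[1]+q[3]-q[0]; yaw=np.degrees(np.arctan2(d[1],d[0]));print("yaw",yaw,[np.linalg.norm(q[i]-q[i-1]) for i in range(4)])
c=q.mean(0); go([c[0],c[1],.21],yaw+180)
```

```text
[[ 0.362  -0.3579  0.05  ]
 [ 0.3959 -0.1869  0.05  ]
 [ 0.6165 -0.2317  0.05  ]
 [ 0.5799 -0.4099  0.05  ]] [ 0.4886 -0.2966  0.05  ]
yaw -12.44957284518608 [np.float64(0.22409315609714411), np.float64(0.1742704601466342), np.float64(0.22503712447068142), np.float64(0.18195631263658302)]
now [ 0.6253 -0.0246  0.2091] yaw 168.53004217614415 w 0.05506622799231114 cm/deg: [  7.99 -29.38  -0.09] 0.98 ft [-0.3 -0.5 -3.3]
```

>>> move_arm(series="1 -4 0 0 -1; 2.3 -8.5 0 0 -1; 3.8 -14 0 0 -1; 5.3 -19.5 0 0 -1; 6.7 -25 0 0 -1; 8 -29 0 0 -1; 8 -29.4 3 0 -1; 8 -29.4 7 0 -1")

```text
time_s: 9.2
position: [0.4885, -0.298, 0.1394]
tool_rot: [[-0.98, 0.2, 0.002], [0.2, 0.98, -0.002], [-0.002, -0.001, -1.0]]
ft_force: [0.4, -0.2, -2.7]
grip_width: 0.055
gripper_force: 85.6
```

Run:
```python
from h import *
shot("w6",["tray_in","tray"])
c=[.4886,-.2966]; go([c[0],c[1],.06])
```

```text
9.25 [ 0.4865 -0.2957  0.1335] 168.4723616759351 [ -43.204    28.886    79.6922    0.0016   71.8833 -121.6761]
now [ 0.488  -0.2964  0.1385] yaw 168.52371057930333 w 0.055135144908986196 cm/deg: [-0.09 -0.03  7.85] 0 ft [ 0.3 -0.3 -2.4]
```

View pics/w6.png

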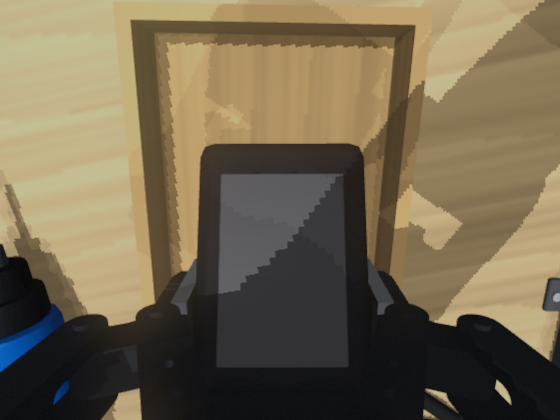

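The pack is centred and aligned in the tray opening (inner rim from x≈150 to 400). I'll lower it, then ease it level with a light grip.

>>> move_arm(series="0 0 3 0 -1; 0 0 6 0 -1; 0 0 7.8 0 -1; 0 0 8.6 0 -1; 0 0 9.0 0 -1; 0 0 9.0 0 -1")

```text
time_s: 10.1
position: [0.4889, -0.2971, 0.0503]
tool_rot: [[-0.98, 0.199, 0.001], [0.199, 0.98, -0.001], [-0.001, -0.001, -1.0]]
ft_force: [0.3, -0.3, -2.5]
grip_width: 0.0552
gripper_force: 86.0
```

>>> move_arm(series="0 0 0.1 0 -1; 0 0 0.3 0 -1; 0 0 0.5 0 -1; 0 0 0.7 0 -1", force=20)

```text
time_s: 10.6
position: [0.4898, -0.2973, 0.0454]
tool_rot: [[-0.98, 0.199, 0.004], [0.199, 0.98, -0.002], [-0.004, -0.002, -1.0]]
ft_force: [2.8, 5.7, 22.5]
grip_width: 0.0551
gripper_force: 88.6
```

>>> move_arm(series="0 0 -0.3 0 -1; 0 0 -0.3 0 -1", force=20)

```text
time_s: 10.85
position: [0.4885, -0.2969, 0.0456]
tool_rot: [[-0.98, 0.199, 0.0], [0.199, 0.98, -0.0], [-0.0, -0.0, -1.0]]
ft_force: [1.1, 0.1, 1.9]
grip_width: 0.0552
gripper_force: 86.2
```

>>> move_arm(series="0 0 0.1 0 0.2; 0 0 0.2 0 0.26; 0 0 0.3 0 0.28", force=20)

```text
time_s: 11.22
position: [0.4894, -0.2971, 0.0449]
tool_rot: [[-0.98, 0.199, 0.003], [0.199, 0.98, -0.002], [-0.003, -0.001, -1.0]]
ft_force: [-1.3, 6.0, 27.2]
grip_width: 0.0552
gripper_force: 89.0
```

>>> move_arm(series="0 0 -0.2 0 0.29; 0 0 -0.2 0 0.3; 0 0 -0.2 0 0.3", force=20)

```text
time_s: 11.6
position: [0.4889, -0.297, 0.045]
tool_rot: [[-0.98, 0.199, 0.001], [0.199, 0.98, -0.001], [-0.001, -0.0, -1.0]]
ft_force: [1.0, 1.2, 6.7]
grip_width: 0.0557
gripper_force: 38.9
```

The opening value lets me set the grip finely; it's down to 39 N. I'll press now so the pack pivots.

>>> move_arm(series="0 0 0.1 0 0.305; 0 0 0.3 0 0.305; 0 0 0.5 0 0.305", force=20)

```text
time_s: 11.98
position: [0.4917, -0.2978, 0.0423]
tool_rot: [[-0.98, 0.2, 0.008], [0.2, 0.98, -0.004], [-0.009, -0.002, -1.0]]
ft_force: [10.5, 5.1, 23.5]
grip_width: 0.0558
gripper_force: 23.1
```

>>> move_arm(series="0 0 0 0 0.308; 0 0 0.2 0 0.308; 0 0 0.4 0 0.308; 0 0 0.6 0 0.308; 0 0 0.8 0 0.308; 0 0 0.8 0 0.308", force=20)

```text
time_s: 12.72
position: [0.491, -0.2984, 0.0333]
tool_rot: [[-0.98, 0.199, 0.006], [0.199, 0.98, -0.005], [-0.007, -0.003, -1.0]]
ft_force: [7.2, -1.9, 10.6]
grip_width: 0.0558
gripper_force: 12.0
```

>>> move_arm(series="0 0 0.2 0 0.308; 0 0 0.4 0 0.308; 0 0 0.6 0 0.308; 0 0 0.7 0 0.308; 0 0 0.7 0 0.308")

```text
time_s: 13.35
position: [0.4898, -0.298, 0.0253]
tool_rot: [[-0.98, 0.199, 0.003], [0.199, 0.98, -0.003], [-0.004, -0.002, -1.0]]
ft_force: [3.7, -1.4, 6.6]
grip_width: 0.0559
gripper_force: 11.5
```

Run:
```python
from h import *
a,_=pickle.load(open("w6.pkl","rb")); w=shot("w7",["full_pack"])
cv2.imwrite("pics/w67.png",cv2.resize(np.hstack([a["pixels"],w["pixels"]]),(800,300)))
```

```text
13.4 [ 0.4898 -0.298   0.0253] 168.52351087615418 [ -43.1453   36.8056   86.1674    0.0176   56.7722 -121.6781]
full_pack 0.66 [ 0.4904 -0.2979  0.0082] [[281.9 258.8]]
```

View pics/w67.png

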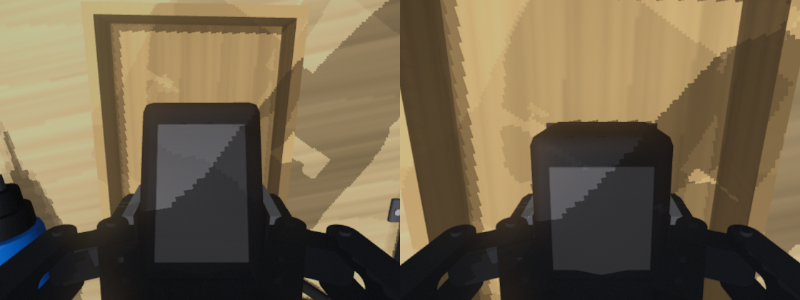

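The pack has pivoted to near level on the tray floor (right half: it now appears foreshortened, leading face at about (600,135)). I'll release and rise; that was my tenth and last picture.

>>> move_arm(series="0 0 0 0 0.35; 0 0 0 0 0.6; 0 0 0 0 1; 0 0 0 0 1; 0 0 -3 0 1; 0 0 -8 0 1; 0 0 -14 0 1; 0 0 -20 0 1")

```text
time_s: 14.45
position: [0.4882, -0.2966, 0.2264]
tool_rot: [[-0.98, 0.199, -0.0], [0.199, 0.98, 0.0], [0.0, 0.0, -1.0]]
ft_force: [-0.1, -0.7, -0.8]
grip_width: 0.0857
gripper_force: 0.0
```

Run:
```python
from h import *
w=shot("w8",["full_pack","tray_in"])
for r in spotter.cut_out("full_pack","wrist"):
    m=r["pixels"].astype(np.uint8); print(r["score"],m.sum(),cv2.boundingRect(m),cv2.minAreaRect(np.argwhere(m)[:,::-1].astype(np.float32)))
L=[[x,y,z] for z in(.009+.014,.073) for x in(-.05,.052) for y in(-.028,.028)]
R=cv2.Rodrigues(np.array([0,0,np.radians(-11.45)]))[0]
print("expected level",proj(w,np.array(L)@R.T+[.4898,-.298,0]).round())
go([.45,.30,.25],168)
```

```text
14.5 [ 0.4901 -0.2981  0.2349] 168.54599950393595 [ -43.1299   23.7236   70.6443   -0.0026   84.8575 -121.6734]
0.95 8137 (246, 136, 69, 124) ((280.0, 197.5), (123.0, 68.0), 90.0)
expected level [[250. 127.]
 [311. 127.]
 [252. 233.]
 [309. 233.]
 [244. 131.]
 [316. 131.]
 [248. 252.]
 [313. 253.]]
now [ 0.4885 -0.2968  0.2251] yaw 168.53078562389229 w 0.08563070276732104 cm/deg: [15.64 57.72 -2.56] 0.53 ft [ 0.2  0.1 -1. ]
```

The tall pack is level in the tray, where expected. Next, the slim pack.

>>> move_arm(series="1.1 4 0 0 1; 2.7 9.5 0 0 1; 4.3 15 0 0 1; 5.8 20.5 0 0 1; 7.4 26 0 0 1; 9 31.5 0 0 1; 10.6 37 0 0 1; 12.2 42.5 0 0 1")

```text
time_s: 15.65
position: [0.4524, 0.1457, 0.223]
tool_rot: [[-0.98, 0.199, -0.003], [0.199, 0.98, -0.0], [0.003, -0.001, -1.0]]
ft_force: [0.2, 0.1, 0.3]
grip_width: 0.0853
gripper_force: 0.0
```

>>> move_arm(series="1.6 5.5 0 0 1; 3.2 11 0 0 1; 4.6 16 0 0 1; 5 17.5 0 0 1; 5 17.5 0 0 1; 5 17.5 0 0 1")

```text
time_s: 16.4
position: [0.4394, 0.3242, 0.224]
tool_rot: [[-0.98, 0.2, -0.001], [0.2, 0.98, -0.001], [0.001, -0.001, -1.0]]
ft_force: [-0.4, 0.2, -0.4]
grip_width: 0.0855
gripper_force: 0.0
```

Run:
```python
from h import *
w=shot("f1",["flat_pack"])
for r in spotter.cut_out("flat_pack","wrist"):
    m=r["pixels"].astype(np.uint8); c=max(cv2.findContours(m,0,2)[0],key=len)
    print(r["score"],m.sum(),cv2.boundingRect(m),cv2.minAreaRect(c),cv2.approxPolyDP(cv2.convexHull(c),4,True).reshape(-1,2).tolist(), "bgr",w["pixels"][m>0].mean(0))
    b=cv2.boxPoints(cv2.minAreaRect(c)); print([ray(w,u,.044)[:2].round(4).tolist() for u in b])
```

```text
16.45 [0.4395 0.3241 0.2243] 168.43393897682762 [ 23.9857  21.7323  75.655   -0.0129  82.658  -54.4466]
flat_pack 0.86 [ 0.4652  0.327  -0.0032] [[289.7 198.5]]
flat_pack 0.73 [ 0.3187  0.2433 -0.    ] [[170.4  66.3]]
0.95 6833 (256, 151, 76, 117) ((292.8381652832031, 209.55203247070312), (64.01607513427734, 112.90247344970703), 8.746162414550781) [[270, 151], [331, 161], [310, 266], [257, 257]] bgr [40.0676 44.6646 48.9939]
[[0.5053, 0.2827], [0.4066, 0.3201], [0.4257, 0.3723], [0.5269, 0.3392]]
0.67 9385 (90, 12, 139, 103) ((160.37960815429688, 63.514137268066406), (76.6771240234375, 128.60357666015625), 71.99584197998047) [[207, 14], [221, 42], [228, 81], [116, 113], [90, 49], [186, 15]] bgr [45.8146 67.8376 45.4987]
[[0.2977, 0.1933], [0.2894, 0.2969], [0.3456, 0.3025], [0.356, 0.1936]]
```

```bash
cat >> h.py <<'E'
from scipy.optimize import minimize
def boxpts(b): return np.array([[x,y,z] for x in b[0] for y in b[1] for z in b[2]])
FLAT=[boxpts(((-.05,.052),(-.028,.028),(.014,.044))),boxpts(((-.045,.045),(-.023,.023),(0,.006)))]
def silh(w,p,parts):
    m=np.zeros((840,1120),np.uint8); R=cv2.Rodrigues(np.array([0,0,p[3]]))[0]
    for L in parts: cv2.fillConvexPoly(m,cv2.convexHull((proj(w,L@R.T+p[:3])*2).round().astype(np.int32)),1)
    return m
def fitmask(views,p0,parts,free=(0,1,2,3)):
    f=list(free); sc=np.array([.004,.004,.004,.05])[f]
    ms=[(w,cv2.resize(m.astype(np.uint8),(1120,840),interpolation=cv2.INTER_NEAREST)) for w,m in views]
    def full(q): p=np.array(p0,float); p[f]+=q*sc; return p
    def cost(q): 
        r=0
        for w,m in ms: s=silh(w,full(q),parts); r+=1-(s&m).sum()/(s|m).sum()
        return r
    n=len(f); r=minimize(cost,np.zeros(n),method="Nelder-Mead",options=dict(initial_simplex=np.vstack([np.zeros(n),1.5*np.eye(n)])-.3,xatol=.01,fatol=1e-5)); return full(r.x),r.fun
E
python3 - <<'E'
from h import *
s0=observe()
w=optics.get_image("wrist"); m=spotter.cut_out("flat_pack","wrist")[0]["pixels"]
pickle.dump((w,m),open("fm1.pkl","wb"))
p,c=fitmask([(w,m)],[.466,.327,0,np.radians(-19.5)],FLAT,(0,1,3)); print(p,np.degrees(p[3]),c)
go([p[0],p[1]-0.0,.15],180+np.degrees(p[3]))
go([p[0]-.03,p[1]+.04,.17],180+np.degrees(p[3]))
E
```

```text
[ 0.467   0.3278  0.     -0.3465] -19.85113763994216 0.03499678272681772
now [0.4395 0.3247 0.2247] yaw 168.45892735059974 w 0.08518446464932584 cm/deg: [-2.63  0.86  7.47] 8.31 ft [-0.5 -0.1 -0.8]
now [0.4395 0.3247 0.2247] yaw 168.45892735059974 w 0.08518446464932584 cm/deg: [1.11 4.18 5.47] 8.31 ft [-0.5 -0.1 -0.8]
```

>>> move_arm(series="-1.3 0.4 3 4 1; -2.6 0.9 5.5 8.3 1; -2.6 0.9 5.5 8.3 1; -2.6 0.9 5.5 8.3 1")

```text
time_s: 17.15
position: [0.4666, 0.329, 0.1706]
tool_rot: [[-0.941, 0.337, 0.001], [0.337, 0.941, 0.001], [-0.001, 0.001, -1.0]]
ft_force: [0.7, 0.3, -0.2]
grip_width: 0.0856
gripper_force: 0.0
```

Run:
```python
from h import *
w=optics.get_image("wrist"); m=spotter.cut_out("flat_pack","wrist")[0]["pixels"]; print(m.sum(),w["pixels"][m].mean(0),cv2.boundingRect(m.astype(np.uint8)))
v=[(w,m),pickle.load(open("fm1.pkl","rb"))]
for vv,f in((v[:1],(0,1,3)),(v,(0,1,3)),(v,(0,1,2,3))):
    p,c=fitmask(vv,[.467,.3278,0,np.radians(-19.85)],FLAT,f); print(p,np.degrees(p[3]),c)
go([p[0],p[1],.028],180+np.degrees(p[3]))
```

```text
9768 [36.0725 40.2611 44.5111] (243, 129, 77, 135)
[ 0.467   0.3283  0.     -0.3368] -19.299365540868774 0.04016508217259929
[ 0.467   0.3283  0.     -0.3376] -19.34121892798114 0.07862388140342336
[ 0.4681  0.328  -0.0052 -0.3408] -19.529100783345438 0.04190843614540274
now [0.4665 0.3292 0.1709] yaw 160.2894079268628 w 0.08539308928527145 cm/deg: [-0.16 -0.07 14.29] -0.18 ft [-0.  -0.4  0.8]
```

>>> move_arm(series="-0.1 -0.1 4 0 1; -0.1 -0.1 8 0 1; -0.1 -0.1 11.5 0 1; -0.1 -0.1 14 0 1; -0.1 -0.1 15.2 0 1; -0.1 -0.1 15.3 0 1", force=20)

```text
time_s: 18.0
position: [0.4672, 0.3279, 0.0169]
tool_rot: [[-0.941, 0.338, 0.0], [0.338, 0.941, 0.0], [-0.0, 0.0, -1.0]]
ft_force: [0.6, 0.2, 0.9]
grip_width: 0.0855
gripper_force: 0.0
```

>>> move_arm(series="0 0 0 0 -1; 0 0 0 0 -1; 0 0 0 0 -1; 0 0 0 0 -1; 0 0 0 0 -1", force=20)

```text
time_s: 18.62
position: [0.4677, 0.3281, 0.0176]
tool_rot: [[-0.941, 0.338, 0.002], [0.338, 0.941, 0.001], [-0.002, 0.002, -1.0]]
ft_force: [-0.3, 0.7, 6.0]
grip_width: 0.0555
gripper_force: 22.7
```

>>> move_arm(series="0 0 -1 0 -1; 0 0 -3 0 -1; 0 0 -6 0 -1; 0 0 -10 0 -1; 0 0 -14 0 -1; 0 0 -18 0 -1; 0 0 -21 0 -1; 0 0 -21 0 -1")

```text
time_s: 19.62
position: [0.4675, 0.328, 0.2285]
tool_rot: [[-0.941, 0.338, 0.004], [0.338, 0.941, 0.002], [-0.003, 0.003, -1.0]]
ft_force: [0.2, 0.9, -3.2]
grip_width: 0.0554
gripper_force: 22.7
```

Run:
```python
from h import *
go([.6532,-.0303,.225],168.53)
w=shot("g1",[]); 
r=spotter.cut_out("flat_pack","wrist")
for x in r: print(x["score"],cv2.boundingRect(x["pixels"].astype(np.uint8)))
```

```text
now [0.4675 0.328  0.2285] yaw 160.2318700985839 w 0.05539571209074014 cm/deg: [-29.59 -27.44   0.36] -8.3 ft [ 0.2  0.9 -3.2]
19.675 [0.4668 0.3277 0.2264] 160.2308206052761 [ 23.1754  24.0549  71.525   -0.      84.4025 -47.0554]
0.88 (198, 153, 168, 232)
0.81 (56, 0, 143, 110)
```

>>> move_arm(series="-2.5 -3 0 -1 -1; -6.5 -7 0 -2.5 -1; -10.5 -11 0 -4 -1; -14.5 -15 0 -5.5 -1; -18.5 -19 0 -7 -1; -22.5 -22.5 0 -8.3 -1; -26.5 -25.5 0 -8.3 -1; -29.1 -27 0 -8.3 -1")

```text
time_s: 20.72
position: [0.6499, -0.0271, 0.2238]
tool_rot: [[-0.98, 0.201, -0.004], [0.201, 0.98, 0.001], [0.004, -0.0, -1.0]]
ft_force: [-0.0, 0.0, -3.3]
grip_width: 0.0555
gripper_force: 22.8
```

>>> move_arm(series="-0.4 -0.3 0 0 -1; -0.4 -0.3 0 0 -1; -0.4 -0.3 2 0 -1")

```text
time_s: 21.1
position: [0.6529, -0.0273, 0.2073]
tool_rot: [[-0.98, 0.198, 0.002], [0.198, 0.98, -0.0], [-0.002, 0.0, -1.0]]
ft_force: [-0.6, 0.3, -3.3]
grip_width: 0.0555
gripper_force: 22.9
```

Run:
```python
from h import *
go([.6532,-.0303,.121],168.53)
```

```text
now [ 0.6529 -0.0273  0.2073] yaw 168.600523541359 w 0.05554443835240236 cm/deg: [-0.07 -0.28  8.63] 0.07 ft [-0.6  0.3 -3.3]
```

>>> move_arm(series="0 -0.3 2.5 0 -1; 0 -0.3 5 0 -1; 0 -0.3 6.8 0 -1; 0 -0.3 7.8 0 -1; 0 -0.3 8.3 0 -1; 0 -0.3 8.3 0 -1")

```text
time_s: 21.85
position: [0.6524, -0.0311, 0.1238]
tool_rot: [[-0.98, 0.199, 0.0], [0.199, 0.98, -0.0], [-0.0, 0.0, -1.0]]
ft_force: [-0.1, 0.1, -2.8]
grip_width: 0.0554
gripper_force: 22.8
```

Run:
```python
from h import *
go([.6532,-.0303,.107],168.53)
```

```text
now [ 0.6524 -0.0311  0.1238] yaw 168.54978542716307 w 0.05542700457009614 cm/deg: [-0.06  0.1   1.68] 0.02 ft [-0.1  0.1 -2.8]
```

>>> move_arm(series="0 0.1 0.3 0 -1; 0 0.1 0.5 0 0.305; 0 0.1 0.7 0 0.305; 0 0.1 0.8 0 0.305")

```text
time_s: 22.35
position: [0.653, -0.0305, 0.1169]
tool_rot: [[-0.98, 0.199, 0.002], [0.199, 0.98, -0.0], [-0.002, -0.0, -1.0]]
ft_force: [-2.4, 1.8, 6.4]
grip_width: 0.0557
gripper_force: 20.0
```

Contact came at z≈0.117, as predicted. I'll ease the grip and press so the pack tilts onto the deck.

>>> move_arm(series="0 0 0.1 0 0.307; 0 0 0.25 0 0.308; 0 0 0.4 0 0.308; 0 0 0.6 0 0.308; 0 0 0.6 0 0.308")

```text
time_s: 22.98
position: [0.6524, -0.0304, 0.1092]
tool_rot: [[-0.98, 0.199, -0.001], [0.199, 0.98, 0.0], [0.001, 0.0, -1.0]]
ft_force: [-2.1, 0.9, 0.6]
grip_width: 0.0557
gripper_force: 7.7
```

>>> move_arm(series="0 0 0.1 0 0.308; 0 0 0.2 0 0.308; 0 0 0.3 0 0.308; 0 0 0.3 0 0.308")

```text
time_s: 23.48
position: [0.6523, -0.0303, 0.1065]
tool_rot: [[-0.98, 0.199, -0.001], [0.199, 0.98, 0.0], [0.001, 0.0, -1.0]]
ft_force: [-5.7, 1.4, 4.4]
grip_width: 0.0561
gripper_force: 8.3
```

Run:
```python
from h import *
go([.6532,-.0303,.107],168.53); w,_=pickle.load(open("g1.pkl","rb"))
n=shot("g2",["flat_pack"])
for im in(w,n):
    g=cv2.cvtColor(im["pixels"],6); print([int(v) for v in g[100:300:6,282]])
m=spotter.cut_out("flat_pack","wrist")
for x in m: print(x["score"],cv2.boundingRect(x["pixels"].astype(np.uint8)))
# predicted top-corner pixels of the pack: flush on deck vs level, X=88
c,s=np.cos(np.radians(25)),np.sin(np.radians(25)); sv=observe()
R=cv2.Rodrigues(np.array([0,0,np.radians(-11.47)]))[0]; tcp=np.array(sv["position"])
for th in(0,10,20,25):
    a=np.radians(th); Q=R@np.array([[np.cos(a),0,-np.sin(a)],[0,1,0],[np.sin(a),0,np.cos(a)]])
    piv=tcp+[0,0,.017]; print(th,proj(n,(np.array([[-.05,.028,.044],[-.05,-.028,.044],[.052,.028,.044],[-.05,.0,.014]])-[0,0,.035])@Q.T+piv).round().tolist())
```

```text
now [ 0.6523 -0.0303  0.1065] yaw 168.5321160275253 w 0.05611758469748984 cm/deg: [-0.09  0.02 -0.05] 0.0 ft [-5.7  1.4  4.4]
23.525 [ 0.6523 -0.0303  0.1064] 168.53169162700127 [-13.0294  37.9224  66.9989  -0.0005  75.1193 -91.561 ]
flat_pack 0.56 [ 0.6596 -0.0331  0.0894] [[278.8 273.1]]
[112, 105, 105, 103, 105, 104, 102, 93, 94, 32, 28, 28, 28, 26, 27, 25, 22, 47, 46, 47, 46, 46, 48, 67, 84, 83, 82, 82, 47, 47, 47, 46, 46, 44]
[124, 88, 63, 57, 60, 62, 55, 55, 53, 34, 37, 38, 36, 37, 74, 74, 75, 75, 65, 64, 64, 65, 66, 66, 65, 64, 64, 65, 64, 64, 64, 63, 64, 63]
0 [[370.0, 166.0], [193.0, 166.0], [353.0, 425.0], [282.0, 154.0]]
10 [[364.0, 159.0], [199.0, 159.0], [358.0, 440.0], [282.0, 162.0]]
20 [[359.0, 158.0], [204.0, 158.0], [363.0, 453.0], [282.0, 172.0]]
25 [[356.0, 159.0], [207.0, 159.0], [366.0, 457.0], [282.0, 178.0]]
```

The pack's front face has disappeared from view and its screen margin matches 25°, so it's on the deck and laterally within 0.2 mm of the shoe line. Now I'll slide it down.

>>> move_arm(series="0 0 0 0 0.304; 0.45 0 0.22 0 0.304; 1.36 0 0.65 0 0.304; 2.27 0 1.07 0 0.304; 3.17 0 1.5 0 0.304; 3.17 0 1.5 0 0.304", force=30)

```text
time_s: 24.38
position: [0.6205, -0.0238, 0.0907]
tool_rot: [[-0.98, 0.199, -0.002], [0.199, 0.98, 0.001], [0.002, 0.0, -1.0]]
ft_force: [0.5, 0.2, -3.1]
grip_width: 0.0558
gripper_force: 10.1
```

>>> move_arm(series="0 0 0.05 0 0.304; 0 0 0.1 0 0.304; 0 0 0.1 0 0.304")

```text
time_s: 24.75
position: [0.6217, -0.0242, 0.0907]
tool_rot: [[-0.98, 0.199, 0.0], [0.199, 0.98, -0.0], [-0.0, -0.0, -1.0]]
ft_force: [0.8, 0.7, -2.3]
grip_width: 0.0561
gripper_force: 10.4
```

Run:
```python
from h import *
go([.5732,-.0140,.0692],168.53)
w,_=pickle.load(open("g2.pkl","rb")); n=shot("g3",["flat_pack"])
for im in(w,n):
    g=cv2.cvtColor(im["pixels"],6); print([int(v) for v in g[140:200:2,282]])
```

```text
now [ 0.6217 -0.0242  0.0907] yaw 168.52774310861022 w 0.05606282268068778 cm/deg: [4.96 0.03 2.15] -0.0 ft [ 0.8  0.7 -2.3]
24.8 [ 0.6217 -0.0242  0.0907] 168.52839954505527 [-13.1133  36.0419  73.847   -0.0005  70.0873 -91.6415]
flat_pack 0.77 [ 0.631  -0.0279  0.0726] [[277.6 276.3]]
[54, 55, 54, 54, 53, 33, 33, 34, 35, 37, 37, 36, 37, 38, 37, 36, 36, 37, 36, 37, 43, 72, 74, 73, 74, 74, 74, 74, 75, 75]
[60, 81, 94, 96, 98, 99, 87, 34, 38, 36, 37, 38, 38, 38, 37, 37, 38, 38, 38, 37, 41, 72, 73, 72, 72, 72, 72, 71, 72, 72]
```

Run:
```python
from h import *
for t in("w3","g2","g3"):
    w,s=pickle.load(open(t+".pkl","rb")); g=cv2.cvtColor(w["pixels"],6).astype(int)
    # screen (panel) quad edges along rows: find left/right big gradient
    out=[]
    for r in(190,215,240,270,300):
        gx=np.abs(np.diff(cv2.blur(g[r-1:r+2].astype(np.float32),(3,3))[1])); cols=[i for i in range(150,410) if gx[i]>7 and gx[i]>=gx[i-2:i+3].max()]; out.append((r,cols))
    print(t,out)
w,s=pickle.load(open("g3.pkl","rb")); tcp=np.array(s["position"]); R=cv2.Rodrigues(np.array([0,0,np.radians(-11.47)]))[0]
for th in(0,15,20,25,30):
    a=np.radians(th); Q=R@np.array([[np.cos(a),0,-np.sin(a)],[0,1,0],[np.sin(a),0,np.cos(a)]])
    q=proj(w,(np.array([[x,y,.044] for x in(-.05,-.03,0,.03) for y in(.028,-.028)])-[0,0,.035])@Q.T+tcp+[0,0,.017]).round(); print(th,q.tolist())
```

```text
w3 [(190, [162, 198, 220, 237, 343, 364, 402]), (215, [161, 197, 219, 228, 343, 365, 386, 404]), (240, [160, 196, 219, 224, 344, 366, 374, 387, 405]), (270, [158, 195, 218, 345, 367, 376, 407]), (300, [156, 170, 187, 217, 346, 376, 392, 408])]
g2 [(190, [161, 204, 225, 234, 338, 359, 407]), (215, [159, 204, 225, 231, 338, 359, 408]), (240, [158, 204, 328, 338, 359, 380, 385]), (270, [157, 183, 186, 200, 224, 339, 363, 377]), (300, [155, 169, 185, 224, 339, 377, 394, 407])]
g3 [(190, [160, 206, 226, 244, 337, 356, 407]), (215, [158, 206, 226, 235, 337, 357, 361, 409]), (240, [157, 205, 225, 232, 330, 337, 338, 358, 381]), (270, [156, 183, 186, 200, 338, 363, 376]), (300, [155, 169, 186, 224, 339, 377, 393, 407])]
0 [[370.0, 166.0], [193.0, 166.0], [366.0, 226.0], [197.0, 226.0], [361.0, 307.0], [202.0, 307.0], [356.0, 378.0], [206.0, 378.0]]
15 [[361.0, 158.0], [201.0, 158.0], [361.0, 215.0], [202.0, 215.0], [361.0, 300.0], [202.0, 300.0], [360.0, 385.0], [202.0, 385.0]]
20 [[359.0, 158.0], [204.0, 158.0], [360.0, 213.0], [203.0, 213.0], [361.0, 298.0], [202.0, 298.0], [362.0, 386.0], [200.0, 386.0]]
25 [[356.0, 159.0], [207.0, 159.0], [358.0, 212.0], [205.0, 212.0], [361.0, 296.0], [202.0, 296.0], [364.0, 387.0], [199.0, 386.0]]
30 [[354.0, 161.0], [209.0, 160.0], [357.0, 211.0], [206.0, 211.0], [361.0, 294.0], [202.0, 293.0], [365.0, 386.0], [197.0, 386.0]]
```

Edge spacing puts the tilt at about 25° now (it was about 20° before the slide), so it's aligning itself. I'll firm the grip a bit and carry on.

>>> move_arm(series="0 0 0 0 0.297; 0.45 0 0.21 0 0.297; 0.9 0 0.42 0 0.297; 1.36 0 0.63 0 0.297; 1.81 0 0.85 0 0.297; 1.81 0 0.85 0 0.297", force=40)

```text
time_s: 25.6
position: [0.6028, -0.0203, 0.0819]
tool_rot: [[-0.98, 0.199, -0.002], [0.199, 0.98, 0.0], [0.002, 0.0, -1.0]]
ft_force: [-3.5, 1.1, 2.6]
grip_width: 0.0557
gripper_force: 19.5
```

>>> move_arm(series="0 0 0 0 0.29; 0.45 0 0.21 0 0.29; 0.9 0 0.42 0 0.29; 1.36 0 0.63 0 0.29; 1.81 0 0.84 0 0.29; 2.27 0 1.05 0 0.29; 2.27 0 1.05 0 0.29", force=50)

```text
time_s: 26.48
position: [0.5801, -0.0156, 0.0711]
tool_rot: [[-0.98, 0.199, -0.003], [0.199, 0.98, 0.001], [0.003, -0.0, -1.0]]
ft_force: [-8.2, 0.9, 4.9]
grip_width: 0.0555
gripper_force: 27.8
```

>>> move_arm(series="0.27 0 0.13 0 0.27; 0.54 0 0.25 0 0.27; 0.72 0 0.34 0 0.27; 0.72 0 0.34 0 0.27", force=50)

```text
time_s: 26.98
position: [0.5753, -0.0148, 0.0685]
tool_rot: [[-0.98, 0.199, 0.002], [0.199, 0.98, -0.0], [-0.002, 0.0, -1.0]]
ft_force: [2.6, 0.2, 4.9]
grip_width: 0.0552
gripper_force: 52.7
```

Run:
```python
from h import *
go([.5732,-.0140,.0692],168.53)
w=shot("g4",["flat_pack","shoe"]); g=cv2.cvtColor(w["pixels"],6); print([int(v) for v in g[120:200:2,282]])
```

```text
now [ 0.5753 -0.0148  0.0685] yaw 168.52800986810362 w 0.055154207164869025 cm/deg: [ 0.22  0.03 -0.07] -0.0 ft [2.6 0.2 4.9]
27.025 [ 0.5753 -0.0148  0.0685] 168.53139818286357 [-13.2523  33.6134  83.4642   0.0067  62.792  -91.7867]
flat_pack 0.97 [ 0.5847 -0.0174  0.0507] [[279.9 276.2]]
[167, 166, 165, 162, 161, 160, 160, 159, 159, 160, 158, 148, 59, 58, 65, 58, 53, 43, 44, 42, 42, 41, 41, 40, 39, 40, 38, 36, 36, 37, 42, 65, 64, 66, 65, 64, 66, 63, 64, 63]
```

>>> move_arm(series="0.18 0 0.08 0 0.2; 0.27 0 0.13 0 0.2; 0.27 0 0.13 0 0.2", force=50)

```text
time_s: 27.5
position: [0.5752, -0.0148, 0.0684]
tool_rot: [[-0.98, 0.199, 0.009], [0.199, 0.98, -0.002], [-0.009, 0.0, -1.0]]
ft_force: [11.8, -0.4, 7.1]
grip_width: 0.0554
gripper_force: 53.0
```

>>> move_arm(series="0.18 0 0.08 0 0.2; 0.27 0 0.13 0 0.2; 0.27 0 0.13 0 0.2; 0 0 0 0 0.2; -0.2 0 -0.1 0 0.2; -0.3 0 -0.14 0 0.2", force=50)

```text
time_s: 28.25
position: [0.5753, -0.0149, 0.0684]
tool_rot: [[-0.98, 0.199, 0.001], [0.199, 0.98, -0.0], [-0.001, -0.0, -1.0]]
ft_force: [1.7, -0.8, 3.6]
grip_width: 0.0553
gripper_force: 52.7
```

It's stopped hard at the same point under up to about 20 N. Before letting go, I'll tug gently upslope to check the detent holds.

>>> move_arm(series="-0.15 0 -0.07 0 0.2; -0.25 0 -0.12 0 0.2; -0.25 0 -0.12 0 0.2", force=50)

```text
time_s: 28.62
position: [0.5754, -0.0148, 0.0688]
tool_rot: [[-0.98, 0.199, -0.005], [0.199, 0.98, 0.001], [0.005, -0.0, -1.0]]
ft_force: [-4.6, -0.4, 5.9]
grip_width: 0.0554
gripper_force: 52.8
```

It holds. I'll relax to neutral, release and rise.

>>> move_arm(series="0.2 0 0.1 0 0.2; 0.2 0 0.1 0 0.3; 0.2 0 0.1 0 0.5; 0.2 0 0.1 0 1; 0.2 0 0.1 0 1; 0.2 0 -3 0 1; 0.2 0 -9 0 1; 0.2 0 -15 0 1")

```text
time_s: 29.62
position: [0.5748, -0.0146, 0.2209]
tool_rot: [[-0.98, 0.199, -0.001], [0.199, 0.98, 0.0], [0.001, 0.0, -1.0]]
ft_force: [0.6, 0.1, 0.2]
grip_width: 0.0854
gripper_force: 0.0
```

>>> move_arm(series="0 0 -2 0 1; 0 0 -2 0 1")

```text
time_s: 29.88
position: [0.5755, -0.0148, 0.2405]
tool_rot: [[-0.98, 0.199, 0.003], [0.199, 0.98, -0.001], [-0.003, -0.0, -1.0]]
ft_force: [0.3, 0.7, 0.2]
grip_width: 0.0856
gripper_force: 0.0
```

Run:
```python
from h import *
w=shot("k1",["flat_pack","mouth","charger","full_pack"])
c=spotter.cut_out("flat_pack","wrist"); 
for x in c: print(x["score"],cv2.boundingRect(x["pixels"].astype(np.uint8)))
m=c[0]["pixels"]
co,s=np.cos(np.radians(25)),np.sin(np.radians(25)); S=np.array([[co,0,-s],[0,1,0],[s,0,co]])
# charger pose from the start: shoe at .5873,-.0162 ; fit slope pose
def parts(): return [L@S.T for L in FLAT]
for pp in([.5873,-.0162,.0545,np.radians(-11.47)],):
    p,f=fitmask([(w,m)],pp,parts(),(0,1,3)); print("fit",p,np.degrees(p[3]),f)
g=cv2.cvtColor(w["pixels"],6); print([int(v) for v in g[100:280:3,282]])
R=cv2.Rodrigues(np.array([0,0,p[3]]))[0]
print("charger corners pred",proj(w,np.array([[-.087,.06,.03],[-.087,-.06,.03],[.087,.06,.1],[.087,-.06,.1]])@R.T+[.6109,-.021,0]).round(1).tolist())
for X in(0,.004,.009): print(X,proj(w,np.array([[-.05,0,.044],[.052,0,.044]])@S.T@R.T+[.5873,-.0162,.0545]+R@S@[X,0,0]).round(1).tolist())
```

```text
29.925 [ 0.575  -0.0147  0.2388] 168.52895634914256 [-13.2492  24.0973  69.3765  -0.0009  86.5647 -91.7781]
flat_pack 0.76 [ 0.5909 -0.02    0.0522] [[279.4 199.2]]
mouth 0.68 [ 0.6588 -0.0302  0.0881] [[283.2 285.1]]
full_pack 0.66 [0.5256 0.1791 0.026 ] [[479.7  82. ]]
0.72 (247, 126, 71, 129)
fit [ 0.5886 -0.0167  0.0545 -0.1904] -10.907160643860056 0.03825495999123096
[131, 132, 132, 131, 126, 122, 120, 120, 104, 40, 41, 41, 40, 70, 69, 69, 69, 68, 68, 73, 75, 76, 76, 75, 76, 77, 77, 77, 76, 75, 76, 76, 77, 77, 77, 77, 77, 41, 38, 36, 26, 26, 25, 26, 27, 26, 26, 26, 27, 24, 57, 30, 77, 78, 79, 79, 79, 80, 80, 81]
charger corners pred [[346.7, 122.4], [217.2, 123.5], [352.2, 330.6], [215.0, 331.6]]
0 [[282.2, 124.5], [283.2, 250.5]]
0.004 [[282.2, 129.2], [283.2, 255.7]]
0.009 [[282.2, 135.1], [283.3, 262.3]]
```

Run:
```python
from h import *
co,s=np.cos(np.radians(25)),np.sin(np.radians(25)); S=np.array([[co,0,-s],[0,1,0],[s,0,co]]); R=cv2.Rodrigues(np.array([0,0,np.radians(-11.47)]))[0]
sh=np.array([.5873,-.0162,.0545]); ch=np.array([.6109,-.021,0])
pack=lambda w,x,y,z:proj(w,sh+R@S@np.array([x,y,z]))[0]
chg=lambda w,x,y,z:proj(w,ch+R@np.array([x,y,z]))[0]
for t,h in(("w2",.064),("k1",.044)):
    w,_=pickle.load(open(t+".pkl","rb")); g=cv2.cvtColor(w["pixels"],6).astype(int)
    for nm,f in(("nose",lambda y:pack(w,-.05,y,h)),("rear",lambda y:pack(w,.052,y,h)),("front",lambda y:chg(w,-.087,y,.03)),("back",lambda y:chg(w,.087,y,.1))):
        for y in((-.012,.012) if nm in("nose","rear") else(-.045,.045)):
            u=f(y); c=int(round(u[0])); r=int(round(u[1])); print(t,nm,u.round(1),r-9,g[r-9:r+10,c-2:c+3].mean(1).astype(int).tolist())
```

```text
w2 nose [299.9 142.1] 133 [139, 137, 136, 131, 124, 122, 121, 121, 120, 109, 75, 40, 41, 42, 42, 42, 43, 42, 41]
w2 nose [329.9 140.9] 132 [84, 83, 83, 83, 82, 82, 81, 81, 80, 66, 39, 32, 33, 33, 32, 32, 31, 32, 32]
w2 rear [305.8 271.4] 262 [31, 31, 31, 30, 29, 28, 27, 29, 54, 72, 70, 53, 39, 49, 51, 52, 52, 52, 52]
w2 rear [337.6 270.2] 261 [27, 27, 27, 26, 25, 25, 24, 35, 61, 71, 59, 44, 44, 48, 48, 49, 50, 49, 49]
w2 front [263.1 147.1] 138 [150, 150, 149, 145, 137, 130, 128, 127, 126, 107, 66, 52, 63, 74, 73, 72, 72, 72, 72]
w2 front [356.3 143.4] 134 [97, 95, 94, 89, 81, 78, 81, 82, 82, 64, 33, 35, 43, 46, 46, 46, 46, 46, 46]
w2 back [269.5 347.6] 339 [84, 82, 79, 77, 75, 74, 73, 93, 131, 148, 146, 144, 144, 144, 145, 143, 135, 128, 124]
w2 back [368.3 344.3] 335 [65, 66, 65, 66, 66, 66, 66, 83, 118, 134, 133, 132, 130, 129, 128, 119, 91, 68, 67]
k1 nose [268.2 124.5] 116 [124, 123, 121, 120, 119, 119, 119, 119, 102, 62, 42, 42, 43, 43, 44, 43, 43, 42, 43]
k1 nose [297.7 124.6] 116 [130, 129, 129, 129, 129, 128, 125, 122, 102, 60, 39, 39, 41, 40, 40, 40, 39, 39, 39]
k1 rear [267.2 250.4] 241 [29, 29, 30, 29, 28, 28, 27, 26, 38, 58, 64, 53, 39, 56, 73, 78, 78, 78, 78]
k1 rear [298.4 250.5] 241 [26, 26, 25, 25, 24, 23, 22, 22, 35, 56, 62, 51, 37, 40, 47, 48, 48, 48, 48]
k1 front [234.3 122.9] 114 [142, 141, 141, 141, 142, 142, 139, 137, 136, 134, 122, 88, 59, 69, 72, 73, 72, 73, 74]
k1 front [331.4 123. ] 114 [81, 80, 80, 78, 78, 77, 78, 79, 82, 81, 67, 43, 41, 44, 43, 43, 45, 46, 47]
k1 back [231.1 331. ] 322 [82, 81, 79, 78, 75, 74, 72, 71, 113, 143, 146, 146, 146, 147, 147, 147, 145, 143, 143]
k1 back [334.  331.2] 322 [67, 67, 67, 67, 66, 67, 66, 79, 112, 130, 131, 133, 134, 133, 132, 131, 129, 128, 127]
```

Relative to the charger, the slim pack sits within about 1 mm of where the tall pack sat at home. I'll hand in.

Run:
```python
from h import *
print(order.close_job())
```

```text
the job is handed in; nothing more can be done
None
```

The tall pack is in the plywood tray, contact side down, and the slim pack is on the shoe and released. It stopped hard, held a gentle tug, and measured about 1 mm from home. I handed the job in at about 30 s; no verdict came back.

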